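# Check a press gap with a taper gauge

### The arm

A 7-joint arm with a two-finger parallel gripper is mounted at the origin on the work surface. World frame = base frame: x ahead of the robot, y to its left, z up, the work surface at z = 0. Lengths are in mm, angles in rad, forces in N, time in s.
With the tool pointing down it reaches from about 425 to 1025 mm from the base axis. Payload 9.4 kg.
Tool frame: the origin (TCP) lies midway between the tips of the shut fingers; the grasp point (between the pads) lies 19 mm behind it; z points along the fingers, y is the line along which they close (so a half turn about z gives the same grasp; the last joint's range is limited). The gripper opens to 85 mm and grips with 20 to 120 N. Pads are 22 mm wide; open, the fingers measure 114 mm over their backs; the gripper's body (76 mm by 85 mm) begins 54 mm behind the grasp point. The pads swing forward as they close: fully open they stand 13 mm farther back than shut.
Start: joints at [1.226, 0.599, -0.003, 1.599, 0.002, 0.943, -0.08], TCP at [191.833, -699.16, 231.275] pointing down, gripper open.
Joint ranges: [-2.57, 2.57], [-0.35, 1.97], [-1.29, 1.29], [0.11, 2.56], [-1.05, 4.19], [0.11, 1.86], [-2.63, 2.63]. Speed limits (rad/s): [2.22, 2.22, 3.01, 3.01, 3.14, 3.14, 3.14].

### API

Orientations are given as a unit quaternion [x, y, z, w].
In Python, from rig import env, vision gives the robot as it stands.
- The arm moves only by the tool step_arm, never from a script. Its argument "plan" is a list of rows, each an object with "angular": the turn, a rotation vector about the world's x, y, z in degrees, a list of three; "slide": the shift along the world's x, y, z in m, a list of three; "claw": the closure, from -1 (fully open) to 1 (shut). In form: [{"angular": [ax, ay, az], "slide": [x, y, z], "claw": claw}, ...]. A call has 1 to 12 rows; each row is the pose to reach, as a shift and turn from the pose commanded when the call began; what a row does not reach only later rows make up. A row lasts 1/10 s, in which the tool goes at most 50 mm and 8.59 degrees, less where a joint would pass 70% of its speed; a pose out of reach is approached as far as the arm can. A call with a gripper value outside its range is refused whole. The fingers move at their own pace and stop on an object; "grip_force" is the grip in N (left out, the last holds). Time passes only in rows, so rows that repeat a pose let the fingers close. It gives the time, the measured TCP pose, the force, the opening and the grip force at its end, in the units of the state.
- env.sense(): the state, without advancing time (a new reading comes with each control period).
- vision.read_camera(name): name is "side" or "top"; returns (picture, depth): 384x512x3 uint8, blue, green, red; 384x512 float32, mm along the optical axis (not along the pixel's ray), 0 where there is no reading.
- vision.camera_params(name): a dict with "K" (3x3 intrinsics, pixels), "dist_coeffs" ([k1, k2, p1, p2, k3] as OpenCV has them; the pictures are not rectified), "origin" and "rotation" of the camera in the world. Camera axes: x right, y down, z forward; pixel columns grow to the right and rows downward; lengths in mm; the calibration is good to about 2 mm. A picture is of the moment at which its call begins. camera_params takes no time and is no camera call.
- env.job_done(): hands the job in; it is judged then, once.
The state is a dict: "clock": time; "joints": joint angles; "joint_velocities": joint speeds; "tau": joint torques, N m; "ee_pos": TCP position; "eef_rot": TCP orientation; "contact_force": force on the tool from outside, world axes, zero at the start; "ft_torque": the same for the moment, N m; "width": opening from 0.0 (shut) to 1.0 (fully open); "grasp_force": force on a finger pad.
Only numpy, scipy, OpenCV 4.12 (cv2) and the standard library are available. Lean on these libraries where they do the work, as an engineer would, in place of code of your own. Each camera call takes 0.05 s, during which the arm holds its last target. There are 200 camera calls.

### The job

Pick up the taper gauge (the one with the long, thinning blade) by its handle and slide its blade, thin end first and flat on the lower plate, straight into the gap of the small bench press until it drags snugly: it touches both plates and has just begun to lift the sprung upper plate, by a millimetre or so, without forcing it up. Touch the press with nothing but the gauge and leave everything else where it is; finish while still gripping the gauge, holding it still at that depth.

Things in the scene. Friction and masses are not known exactly. Their poses are not given: they have to be found in the camera images.
- taper_gauge: taper gauge, 0.1-0.2 kg, lying flat: upright black handle 40 (x) x 14 (y) mm, top 50 mm up, on a foot 46 x 24 x 6 mm; steel blade 20 mm wide along +x to a thin tip. Flat underside, top sloping 1 in 10: 11.5 mm thick at x = 20, 2 mm at the tip, x = 115. Origin on the underside below the handle's centre, z up. Tip starts towards world +y within 0.5 rad. Grip the handle across y, 32 mm up
- gauge_tip (a point): middle of the blade's tip, on its flat underside (115 mm along x from the gauge's origin), axes as the gauge's
- press: bench press, fixed: grey base 12 mm high, x -30 to 135 mm, 110 mm wide; aluminium lower plate, x -30 to 80, 70 mm wide, flat top at z = 30 mm; steel column at x = 107, 130 mm high. Origin at table height below the gap's mouth (front edge of the upper plate); x points into the gap, z up. x is world +y within 0.4 rad: the gap opens to the robot's right
- press_mouth (a point): on the lower plate's top, middle of the gap's mouth (x = 0, y = 0, z = 30 mm of the press), axes as the press; the lower plate goes on 30 mm before it as a sill
- head: white head on the press column; it carries the level, sprung steel upper plate (75 mm deep from the mouth, 60 mm wide, 8 mm thick). Axes as the press; its origin is as far above the press's origin as the gap is high at rest: 4 to 7 mm, different every time. Its arm begins 24 mm behind the mouth and the clamp's top is up to 94 mm above the table
- upper_plate (a joint): lift of the upper plate, m: 0 at rest, 0.008 at its stop. Springs and weight press it down with 5 N at rest and 0.7 N more per mm. As the blade slides in nothing drags until it is as thick as the gap (20 to 50 mm deep); then it resists with some 4 to 9 N along the blade and the plate rises 1 mm per 10 mm of further travel
- block_gauge: bystander: look-alike gauge with the same foot and handle, but its steel blade is a short parallel block, 65 mm from the handle's centre to its square end, 30 mm wide, 12 mm thick: too thick for the gap. Origin under the handle's centre
- dish: bystander: shallow glass dish, 84 mm across, 14 mm high; origin under its centre
- beaker: bystander: glass beaker, 68 mm across, 90 mm high; origin under its centre
- bottle: bystander: amber glass bottle, 60 mm across, 150 mm high; origin under its centre
- slide_box: bystander: grey box, 85 x 100 x 35 mm; origin under its centre
- screwdriver: bystander: screwdriver lying down, 160 mm long, its axis x
- jar: bystander: white jar, 52 mm across, 60 mm high; origin under its centre
Mind the look-alikes: they are no part of the job. Leave any red or yellow look-alike of the taper_gauge alone. Of the things shaped like the press, the grey one is meant.

How it is judged (in metres and radians):
On the way:
1. the taper gauge is lifted clear of the table in the fingers, tip not yet in the gap (height (world z) of taper_gauge above 0.02 m and contact force between the fingers and taper_gauge above 2 N and x of gauge_tip in the frame of press_mouth below 0 m), for 0.1 s.
At the end, for the whole second after the job is handed in: Fingers grip the gauge (over 3 N); blade still, tip over 8 mm inside the mouth, pressing on both plates (1.5 N upper, 0.3 N lower), upper plate lifted 0.3 to 2.5 mm; tip within 2.5 mm of the lower plate and 18 mm of the middle line, within 0.15 rad of straight, 0.06 of level (value of joint upper_plate between 0.0003 and 0.0025 m and contact force between taper_gauge and head above 1.5 N and contact force between taper_gauge and press above 0.3 N and contact force between the fingers and taper_gauge above 3 N and x of gauge_tip in the frame of press_mouth above 0.008 m and y of gauge_tip in the frame of press_mouth between -0.018 and 0.018 m and z of gauge_tip in the frame of press_mouth between -0.002 and 0.0025 m and angle between the x axis of taper_gauge and the x axis of press, either way round below 0.15 rad and angle between taper_gauge's own z axis and vertical below 0.06 rad and linear speed of taper_gauge below 0.01 m/s); the arm keeps its last pose, push and grip.
It fails at once if the upper plate is forced up by more than 4 mm (value of joint upper_plate above 0.004 m).
It fails at once if the robot itself pushes on the press (contact force between any of the arm, the fingers and head above 3 N or contact force between any of the arm, the fingers and press above 3 N).
It fails at once if the gauge is jammed against the press with more than 40 N (contact force between taper_gauge and press above 40 N or contact force between taper_gauge and head above 40 N).
It fails at once if another thing is moved by more than 30 mm (distance of any of block_gauge, dish, beaker, bottle, slide_box, screwdriver, jar from where it was at the start of the episode above 0.03 m).
It also fails if it takes over 58 s, if anything falls off the work surface, if the arm or the gripper's body presses on something with over 40 N, if the wrist force passes 120 N, or if a joint passes its speed limit or range.

## Working session

There is one attempt and no reset: what is moved stays moved. The work goes in short steps, Python scripts to look and compute and a tool call to move; the robot and the scene stay as the last step left them, time stands still between calls to the robot, and variables do not carry over. Pictures are saved under pics/ and viewed, at most 10 in all, crops included, and the job is handed in when it is done.

Besides the shell and the picture viewer there is one more tool, called after ">>>" as name([rows], argument=value, ...), one row to a line, values as JSON. step_arm: Moves the arm, as the interface text tells. Its arguments: {"type":"object","properties":{"plan":{"type":"array"},"grip_force":{"type":"number"}},"required":["plan"]}

```bash
mkdir -p pics; cat > h.py <<'E'
import numpy as np, cv2
from rig import env, vision
def grab(n,tag):
    im,d=vision.read_camera(n); np.savez(f'pics/{n}_{tag}.npz',im=im,d=d); cv2.imwrite(f'pics/{n}_{tag}.png',im); return im,d
def load(n,tag):
    z=np.load(f'pics/{n}_{tag}.npz'); return z['im'],z['d']
def ray(n,uv):
    p=vision.camera_params(n); K=np.array(p['K'],float)
    q=cv2.undistortPoints(np.array(uv,float).reshape(-1,1,2),K,np.array(p['dist_coeffs'],float))[:,0]
    return np.c_[q,np.ones(len(q))]@np.array(p['rotation']).reshape(3,3).T, np.array(p['origin'],float)
def onz(n,uv,z):
    r,o=ray(n,uv); return o+r*((z-o[2])/r[:,2])[:,None]
def cloud(n,d):
    v,u=np.mgrid[0:d.shape[0],0:d.shape[1]]
    r,o=ray(n,np.c_[u.ravel(),v.ravel()]); P=o+r*d.reshape(-1,1); P[d.ravel()<=0]=np.nan
    return P.reshape(*d.shape,3)
E
python3 - <<'E'
from h import *
a,_=grab('top','0'); b,_=grab('side','0')
for n in('top','side'):
    p=vision.camera_params(n); print(n,p)
s=env.sense(); print(s)
E
```

```text
top {'K': array([[463.04446565,   0.        , 262.63253406],
       [  0.        , 463.04446565, 192.17916861],
       [  0.        ,   0.        ,   1.        ]]), 'dist_coeffs': array([-0.13596674,  0.        ,  0.        ,  0.        ,  0.        ]), 'origin': array([ 346.47473379,   -2.27756926, 1360.20403352]), 'rotation': array([ 0.71431849, -0.69594808,  0.05635992, -0.04721144])}
side {'K': array([[472.21417939,   0.        , 250.68773735],
       [  0.        , 472.21417939, 189.2066179 ],
       [  0.        ,   0.        ,   1.        ]]), 'dist_coeffs': array([0.03319651, 0.        , 0.        , 0.        , 0.        ]), 'origin': array([ 336.57990937, 1185.87520698,  979.09252967]), 'rotation': array([-0.06793742,  0.89048264, -0.44841025,  0.03678885])}
{'clock': 0.1, 'joints': array([ 1.2263225 ,  0.60007545, -0.00253503,  1.60005723,  0.00177215,
        0.94291491, -0.07980447]), 'joint_velocities': array([ 0.00014418, -0.00231831, -0.00058851, -0.00099525, -0.00013128,
        0.00145831, -0.00155543]), 'tau': array([ 5.16487766e-03, -7.77995253e+01,  1.56980038e+00, -2.58624887e+01,
        1.26413017e-02,  5.47033036e-03, -2.24273771e-05]), 'ee_pos': array([ 191.69898657, -698.74888002,  230.47889399]), 'eef_rot': array([ 9.91048212e-01,  1.33502486e-01, -1.54584200e-04, -7.09710116e-04]), 'contact_force': array([0.52810396, 0.29570332, 0.10182574]), 'ft_torque': array([ 0.0549256 , -0.04571979, -0.00695802]), 'grasp_force': 0.0, 'width': 0.9992720464317412}
```

View pics/top_0.png

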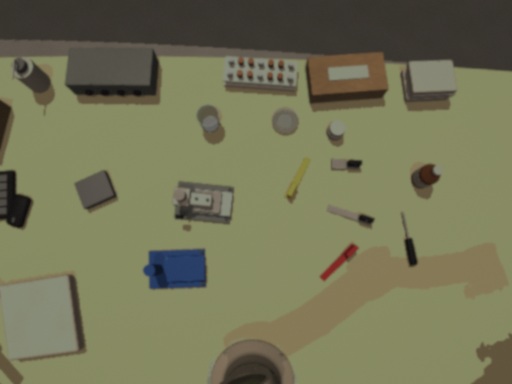

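View pics/side_0.png

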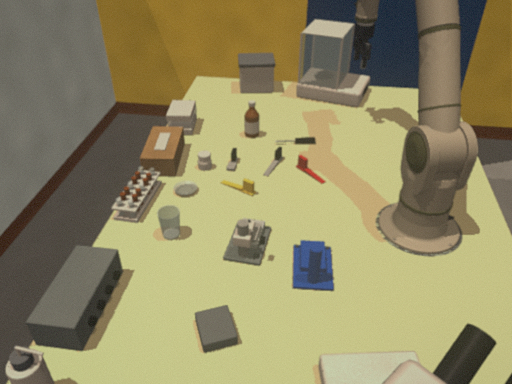

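Top view: the candidates are a long thin steel blade with black handle at (350,214), a short block gauge at (347,164), a yellow gauge at (298,178) and a red one at (339,262). The grey press is at (204,202) and a blue look-alike at (177,268). By the description I choose (350,214) and the grey press, and check both in an enlarged crop.

```bash
sed -i "s/np.array(p\['rotation'\]).reshape(3,3).T/R.from_quat(p['rotation']).as_matrix().T/; 1a from scipy.spatial.transform import Rotation as R" h.py
python3 - <<'E'
from h import *
im,d=load('top','0')
a=cv2.resize(im[190:240,315:385],None,fx=8,fy=8,interpolation=cv2.INTER_CUBIC)   # 560x400
b=cv2.resize(im[172:232,164:244],None,fx=7,fy=7,interpolation=cv2.INTER_CUBIC)   # 560x420
b=b[:,:560]
cv2.imwrite('pics/crop0.png',np.vstack([a[:290],b[:300]]) if 0 else np.hstack([cv2.resize(a,(400,286)),cv2.resize(b,(400,300))[:286]]))
P=cloud('top',d)
for uv in[(350,214),(366,218),(328,208),(225,205),(203,200),(300,230),(180,195)]: print(uv,P[uv[1],uv[0]].round(1))
E
```

```text
(350, 214) [ 488.1 -276.9    9.1]
(366, 218) [ 473.4 -315.1   49.8]
(328, 208) [ 505.  -212.2    3.1]
(225, 205) [502.5  90.7  32. ]
(203, 200) [508.8 148.9  82.6]
(300, 230) [ 437.9 -130.     1.7]
(180, 195) [514.7 205.9 129.9]
```

View pics/crop0.png

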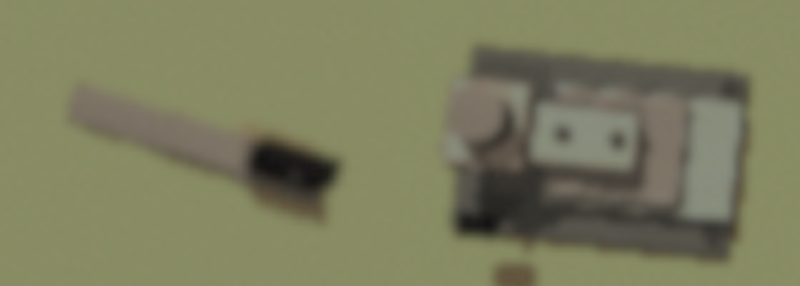

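The crop shows the long blade, tip at about (72,105), tapering from a black handle (290,165). The press has its sill at (715,155), upper plate at (665,150) and column at (483,115). Now fitting poses from depth.

```bash
python3 - <<'E'
from h import *
for n in('top','side'):
    im,d=load(n,'0'); P=cloud(n,d)
    def reg(x0,x1,y0,y1,z0,z1):
        m=(P[...,0]>x0)&(P[...,0]<x1)&(P[...,1]>y0)&(P[...,1]<y1)&(P[...,2]>z0)&(P[...,2]<z1)
        return P[m]
    def rect(Q,s):
        (c,sz,an)=cv2.minAreaRect(Q[:,:2].astype(np.float32)); print(n,s,len(Q),'c',np.round(c,1),'sz',np.round(sz,1),'ang',round(an,1),'zmed',np.median(Q[:,2]).round(1))
    T=reg(380,480,-180,-100,-10,10); print('table z',np.median(T[:,2]))
    rect(reg(430,540,-350,-190,42,60),'handle')
    B=reg(430,540,-350,-190,4.,16)
    rect(B,'blade')
    b=B[B[:,1]>-290]; c=b.mean(0); u=np.linalg.svd(b[:,:2]-c[:2])[2][0]; u*=np.sign(u[1]); print(' blade axis yaw',np.arctan2(u[1],u[0]).round(3),'cen',c.round(1),'far',((b-c)[:,:2]@u).max().round(1))
    for s,z in(('base',(8,16)),('lower',(26,34)),('upper',(38,50)),('head',(75,100)),('col',(120,140)),('all',(8,140))):
        Q=reg(420,600,40,250,*z)
        if len(Q)>5: rect(Q,s)
# colour segmentation on the top: blade+handle outline
E
```

```text
table z -0.21939322580954013
top handle 67 c [ 474.5 -317.7] sz [40.4 14.3] ang 76.0 zmed 49.1
top blade 258 c [ 484.4 -269.1] sz [153.  108.3] ang 87.6 zmed 6.7
 blade axis yaw 1.242 cen [ 487.5 -255.3    6.9] far 68.4
top base 677 c [525.9 147.3] sz [198.3 140.8] ang 86.4 zmed 11.9
top lower 299 c [509.7 129.2] sz [110.6  70.7] ang 85.5 zmed 29.8
top upper 326 c [509.  141.4] sz [74.7 63.8] ang 85.5 zmed 43.8
top head 290 c [495.4 181.4] sz [103.4  87.7] ang 85.3 zmed 88.7
top col 109 c [515.8 208.8] sz [28.8 29.2] ang 52.1 zmed 129.6
top all 2055 c [523.1 147.2] sz [199.8 144.3] ang 87.3 zmed 32.0
table z 0.019341991343480913
side handle 32 c [ 472.4 -317.6] sz [46.6 18.6] ang 87.1 zmed 47.5
side blade 125 c [ 482.1 -268.8] sz [150.8 105. ] ang 87.1 zmed 6.7
 blade axis yaw 1.317 cen [ 486.  -248.9    7.1] far 61.0
side base 590 c [511.4 159. ] sz [171.5 110. ] ang 85.3 zmed 11.9
side lower 130 c [498.5 147.6] sz [ 66.3 156.2] ang 5.3 zmed 29.9
side upper 125 c [497.2 168.8] sz [126.8  31.8] ang 73.7 zmed 43.3
side head 259 c [494.1 186.2] sz [104.6  85.9] ang 83.8 zmed 88.2
side col 98 c [514.8 211.9] sz [33.  30.3] ang 63.2 zmed 129.4
side all 1494 c [507.7 157.5] sz [175.  116.8] ang 85.2 zmed 30.1
```

```bash
python3 - <<'E'
from h import *
im,d=load('top','0'); P=cloud('top',d)
print('tip,base mid', onz('top',[[327.8,208.2]],2).round(1), onz('top',[[358.5,217.5]],11).round(1))
for nm,uv in(('yellow',(298,178)),('red',(339,262)),('block',(350,164)),('blue',(177,268))):
    Q=P[uv[1]-28:uv[1]+28,uv[0]-28:uv[0]+28].reshape(-1,3); Q=Q[Q[:,2]>30]
    if len(Q):print(nm,np.nanmin(Q,0).round(),np.nanmax(Q,0).round())
# robust blade line
m=(P[...,0]>430)&(P[...,0]<540)&(P[...,1]>-290)&(P[...,1]<-195)&(P[...,2]>2)
Q=P[m]; a=np.radians(75); o=np.array([474.5,-317.7])
for _ in range(8):
    u=np.array([np.cos(a),np.sin(a)]); n=np.array([-u[1],u[0]]); s=(Q[:,:2]-o)@u; t=(Q[:,:2]-o)@n
    k=abs(t)<13; c=np.polyfit(s[k],t[k],1); a+=np.arctan(c[0]); o=o+n*c[1]
print('yaw',np.degrees(a),'o',o,'tip s',np.sort(s[k])[-5:].round(1),'t range',np.percentile(t[k],[2,98]).round(1))
E
```

```text
tip,base mid [[ 504.5 -211.7    2. ]] [[ 478.1 -301.9   11. ]]
yellow [ 530. -112.   33.] [569. -87.  56.]
red [ 364. -289.   31.] [ 396. -258.   57.]
block [ 629. -302.   30.] [ 718. -216.   56.]
blue [280. 143.  30.] [357. 282. 137.]
yaw 71.92834722011568 o [ 471.59398129 -316.86060724] tip s [112.7 116.5 118.4 119.3 122.1] t range [-10.9  11.9]
```

>>> step_arm([
  {"angular": [0,0,58.4],"slide": [0.2817,0.38,-0.09],"claw": -0.2},
  {"angular": [0,0,58.4],"slide": [0.2817,0.38,-0.09],"claw": -0.2},
  {"angular": [0,0,58.4],"slide": [0.2817,0.38,-0.09],"claw": -0.2},
  {"angular": [0,0,58.4],"slide": [0.2817,0.38,-0.09],"claw": -0.2},
  {"angular": [0,0,58.4],"slide": [0.2817,0.38,-0.09],"claw": -0.2},
  {"angular": [0,0,58.4],"slide": [0.2817,0.38,-0.09],"claw": -0.2},
  {"angular": [0,0,58.4],"slide": [0.2817,0.38,-0.09],"claw": -0.2},
  {"angular": [0,0,58.4],"slide": [0.2817,0.38,-0.09],"claw": -0.2},
  {"angular": [0,0,58.4],"slide": [0.2817,0.38,-0.09],"claw": -0.2},
  {"angular": [0,0,58.4],"slide": [0.2817,0.38,-0.09],"claw": -0.2},
  {"angular": [0,0,58.4],"slide": [0.2817,0.38,-0.09],"claw": -0.2},
  {"angular": [0,0,58.4],"slide": [0.2817,0.38,-0.09],"claw": -0.2},
])

```text
clock: 1.3
ee_pos: [473.7, -318.5, 140.9]
eef_rot: [0.799, 0.601, -0.0, -0.0]
contact_force: [1.2, 0.3, -0.3]
width: 0.599
grasp_force: 0.0
```

>>> step_arm([
  {"angular": [0,0,0],"slide": [0,0,-0.045],"claw": -0.2},
  {"angular": [0,0,0],"slide": [0,0,-0.08],"claw": -0.2},
  {"angular": [0,0,0],"slide": [0,0,-0.1],"claw": -0.2},
  {"angular": [0,0,0],"slide": [0,0,-0.115],"claw": -0.2},
  {"angular": [0,0,0],"slide": [0,0,-0.127],"claw": -0.2},
  {"angular": [0,0,0],"slide": [0,0,-0.127],"claw": -0.2},
  {"angular": [0,0,0],"slide": [0,0,-0.127],"claw": -0.2},
])

```text
clock: 2.0
ee_pos: [473.2, -319.9, 14.6]
eef_rot: [0.8, 0.6, -0.0, 0.0]
contact_force: [1.2, 0.7, -0.0]
width: 0.597
grasp_force: 0.0
```

>>> step_arm([
  {"angular": [0,0,0],"slide": [0,0,0],"claw": 1},
  {"angular": [0,0,0],"slide": [0,0,0],"claw": 1},
  {"angular": [0,0,0],"slide": [0,0,0],"claw": 1},
  {"angular": [0,0,0],"slide": [0,0,0],"claw": 1},
  {"angular": [0,0,0],"slide": [0,0,0],"claw": 1},
  {"angular": [0,0,0],"slide": [0,0,0],"claw": 1},
  {"angular": [0,0,0],"slide": [0,0,0],"claw": 1},
  {"angular": [0,0,0],"slide": [0,0,0],"claw": 1},
], grip_force=80)

```text
clock: 2.8
ee_pos: [474.0, -319.5, 15.2]
eef_rot: [0.8, 0.6, 0.0, 0.001]
contact_force: [-1.0, -0.7, 6.0]
width: 0.156
grasp_force: 78.5
```

>>> step_arm([
  {"angular": [0,0,0],"slide": [0,0,0.01],"claw": 1},
  {"angular": [0,0,0],"slide": [0,0,0.04],"claw": 1},
  {"angular": [0,0,0],"slide": [0,0,0.07],"claw": 1},
  {"angular": [0,0,0],"slide": [0,0,0.085],"claw": 1},
  {"angular": [0,0,0],"slide": [0,0,0.085],"claw": 1},
  {"angular": [0,0,0],"slide": [0,0,0.085],"claw": 1},
  {"angular": [0,0,0],"slide": [0,0,0.085],"claw": 1},
  {"angular": [0,0,0],"slide": [0,0,0.085],"claw": 1},
])

```text
clock: 3.6
ee_pos: [473.0, -318.8, 98.3]
eef_rot: [0.8, 0.6, -0.0, -0.001]
contact_force: [-0.3, 0.4, -1.3]
width: 0.153
grasp_force: 77.9
```

```bash
python3 - <<'E'
from h import *
for n in('top','side'):
    im,d=grab(n,'1'); P=cloud(n,d)
    m=(P[...,0]>440)&(P[...,0]<540)&(P[...,1]>-285)&(P[...,1]<-190)&(P[...,2]>65)&(P[...,2]<105)
    Q=P[m]; print(n,len(Q))
    a=np.radians(74); o=np.array([474.,-319.5])
    for _ in range(8):
        u=np.array([np.cos(a),np.sin(a)]); nn=np.array([-u[1],u[0]]); s=(Q[:,:2]-o)@u; t=(Q[:,:2]-o)@nn
        k=abs(t)<14; c=np.polyfit(s[k],t[k],1); a+=np.arctan(c[0]); o=o+nn*c[1]
    print('yaw',np.degrees(a).round(2),'o',o.round(1),'tip s',np.sort(s[k])[-5:].round(1),'t',np.percentile(t[k],[2,98]).round(1))
    z=np.polyfit(s[k],Q[k,2],1); print('slope',z[0].round(3),'top z at s=20',np.polyval(z,20).round(1),'at 115',np.polyval(z,115).round(1))
s=env.sense(); print(s['ee_pos'],s['contact_force'],s['ft_torque'],s['grasp_force'])
E
```

```text
top 212
yaw 72.46 o [ 470.4 -318.5] tip s [112.8 113.9 114.1 114.1 114.9] t [-10.    9.5]
slope -0.088 top z at s=20 93.4 at 115 85.1
side 90
yaw 71.5 o [ 468.1 -317.8] tip s [111.5 112.2 113.3 114.5 118.6] t [-11.6  10.4]
slope -0.075 top z at s=20 92.8 at 115 85.7
[ 473.21744255 -318.85601378   98.42295647] [-0.23568141  0.06654314  0.32560044] [ 0.02138345 -0.00846765  0.03619094] 77.91613698005676
```

>>> step_arm([
  {"angular": [0,0,3],"slide": [0.003,0.03,0],"claw": 1},
  {"angular": [0,0,6],"slide": [0.006,0.075,0],"claw": 1},
  {"angular": [0,0,9],"slide": [0.009,0.12,0],"claw": 1},
  {"angular": [0,0,11.8],"slide": [0.012,0.165,0],"claw": 1},
  {"angular": [0,0,11.8],"slide": [0.0165,0.21,0],"claw": 1},
  {"angular": [0,0,11.8],"slide": [0.02,0.25,0],"claw": 1},
  {"angular": [0,0,11.8],"slide": [0.022,0.28,0],"claw": 1},
  {"angular": [0,0,11.8],"slide": [0.0235,0.297,0],"claw": 1},
  {"angular": [0,0,11.8],"slide": [0.0235,0.297,-0.015],"claw": 1},
  {"angular": [0,0,11.8],"slide": [0.0235,0.297,-0.03],"claw": 1},
  {"angular": [0,0,11.8],"slide": [0.0235,0.297,-0.04],"claw": 1},
  {"angular": [0,0,11.8],"slide": [0.0235,0.297,-0.04],"claw": 1},
])

```text
clock: 4.9
ee_pos: [496.3, -22.1, 57.9]
eef_rot: [0.734, 0.679, -0.001, -0.001]
contact_force: [0.3, -0.5, -0.6]
width: 0.152
grasp_force: 78.0
```

```bash
python3 - <<'E'
from h import *
I=[]
for n in('top','side'):
    im,d=grab(n,'2'); P=cloud(n,d)
    m=(P[...,0]>475)&(P[...,0]<530)&(P[...,1]>10)&(P[...,1]<88)&(P[...,2]>36)&(P[...,2]<62)
    Q=P[m]; c=Q.mean(0); print(n,len(Q),c.round(1))
    y=Q[:,1]; l=np.polyfit(y,Q[:,0],1); z=np.polyfit(y,Q[:,2],1)
    print(' yaw',np.degrees(np.arctan2(1,l[0])).round(2),'x at y=90',np.polyval(l,90).round(1),'slope z',z[0].round(3),'z at y=80',np.polyval(z,80).round(1),'ymax',y.max().round(1))
    v,u=np.nonzero(m); 
    w=im[170:230,165:285] if n=='top' else im[205:280,205:305]
    I.append(cv2.resize(w,(600,300) if n=='top' else (400,300),interpolation=cv2.INTER_CUBIC))
I[0]=cv2.resize(I[0],(400,200)); I[0]=np.vstack([I[0],np.zeros((100,400,3),np.uint8)])
cv2.imwrite('pics/crop2.png',np.hstack(I))
s=env.sense(); print(s['ee_pos'],s['eef_rot'],s['contact_force'],s['ft_torque'],s['joints'])
E
```

```text
top 133 [502.1  61.4  47.3]
 yaw 86.23 x at y=90 503.9 slope z -0.084 z at y=80 45.8 ymax 87.3
side 121 [501.1  51.6  49.1]
 yaw 85.04 x at y=90 504.4 slope z -0.096 z at y=80 46.4 ymax 87.3
[496.88155881 -22.25245895  59.13297284] [ 7.34105689e-01  6.79035101e-01 -3.40537898e-04 -2.29419709e-04] [ 0.0726888  -0.86645157 -0.44309586] [-0.0583562  -0.02605691  0.00393378] [ 0.04241675  0.61863591 -0.16002736  2.24231244  0.31644495  0.3016774
 -0.46933577]
```

View pics/crop2.png

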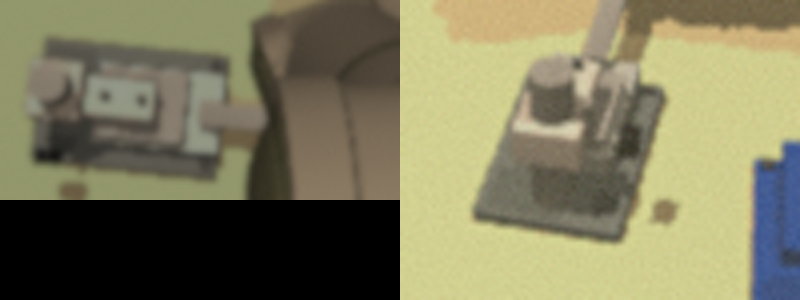

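The crop shows the tip at (203,112), over the sill (x 190–228, y 70–150) and on the press's middle line. Descending onto the sill.

>>> step_arm([
  {"angular": [0,0,0],"slide": [0,0,-0.006],"claw": 1},
  {"angular": [0,0,0],"slide": [0,0,-0.01],"claw": 1},
  {"angular": [0,0,0],"slide": [0,0,-0.012],"claw": 1},
  {"angular": [0,0,0],"slide": [0,0,-0.012],"claw": 1},
  {"angular": [0,0,0],"slide": [0,0,-0.012],"claw": 1},
])

```text
clock: 5.5
ee_pos: [497.1, -22.2, 47.3]
eef_rot: [0.734, 0.679, -0.0, 0.0]
contact_force: [0.3, -0.6, -0.8]
width: 0.156
grasp_force: 78.0
```

>>> step_arm([
  {"angular": [0,0,0],"slide": [0,0,-0.001],"claw": 1},
  {"angular": [0,0,0],"slide": [0,0,-0.0015],"claw": 1},
  {"angular": [0,0,0],"slide": [0,0,-0.0015],"claw": 1},
  {"angular": [0,0,0],"slide": [0,0,-0.0015],"claw": 1},
])

```text
clock: 5.9
ee_pos: [497.0, -22.2, 45.8]
eef_rot: [0.734, 0.679, -0.0, 0.0]
contact_force: [-0.4, -0.2, -0.6]
width: 0.155
grasp_force: 78.0
```

>>> step_arm([
  {"angular": [0,0,0],"slide": [0,0,-0.0007],"claw": 1},
  {"angular": [0,0,0],"slide": [0,0,-0.0007],"claw": 1},
  {"angular": [0,0,0],"slide": [0,0,-0.0007],"claw": 1},
])

```text
clock: 6.2
ee_pos: [497.1, -22.2, 45.1]
eef_rot: [0.734, 0.679, 0.0, 0.0]
contact_force: [0.7, 0.6, -1.3]
width: 0.149
grasp_force: 78.1
```

>>> step_arm([
  {"angular": [0,0,0],"slide": [0,0,-0.0007],"claw": 1},
  {"angular": [0,0,0],"slide": [0,0,-0.0007],"claw": 1},
  {"angular": [0,0,0],"slide": [0,0,-0.0007],"claw": 1},
])

```text
clock: 6.5
ee_pos: [497.1, -22.3, 44.6]
eef_rot: [0.734, 0.679, 0.0, 0.0]
contact_force: [0.1, -1.0, 4.1]
width: 0.159
grasp_force: 78.7
```

```bash
python3 -c "
from h import *
s=env.sense(); print(s['ee_pos'],s['contact_force'],s['ft_torque'])"
```

```text
[497.10984504 -22.3016911   44.55003934] [ 0.11570601 -1.04053543  4.11013429] [0.11399534 0.09168816 0.10921463]
```

>>> step_arm([
  {"angular": [0,0,0],"slide": [0.0004,0.005,0],"claw": 1},
  {"angular": [0,0,0],"slide": [0.0008,0.01,0],"claw": 1},
  {"angular": [0,0,0],"slide": [0.0012,0.015,0],"claw": 1},
  {"angular": [0,0,0],"slide": [0.0016,0.02,0],"claw": 1},
  {"angular": [0,0,0],"slide": [0.0016,0.02,0],"claw": 1},
])

```text
clock: 7.0
ee_pos: [499.0, -1.6, 44.6]
eef_rot: [0.734, 0.679, 0.0, 0.0]
contact_force: [-0.7, -0.9, 5.1]
width: 0.148
grasp_force: 79.0
```

>>> step_arm([
  {"angular": [0,0,0],"slide": [0.0004,0.005,0],"claw": 1},
  {"angular": [0,0,0],"slide": [0.0008,0.01,0],"claw": 1},
  {"angular": [0,0,0],"slide": [0.0009,0.012,0],"claw": 1},
  {"angular": [0,0,0],"slide": [0.0009,0.012,0],"claw": 1},
])

```text
clock: 7.4
ee_pos: [499.9, 9.8, 44.8]
eef_rot: [0.734, 0.679, 0.0, 0.0]
contact_force: [0.6, -2.1, 6.9]
width: 0.154
grasp_force: 79.2
```

```bash
python3 -c "
from h import *
s=env.sense(); print(s['ee_pos'],s['contact_force'],s['ft_torque'])"
```

```text
[499.92376033   9.82194372  44.75218283] [ 0.61452026 -2.12938684  6.94702653] [-0.01889844 -0.02105554 -0.0590434 ]
```

>>> step_arm([
  {"angular": [0,0,0],"slide": [0.0004,0.005,0],"claw": 1},
  {"angular": [0,0,0],"slide": [0.0004,0.005,0],"claw": 1},
  {"angular": [0,0,0],"slide": [0.0004,0.005,0],"claw": 1},
])

```text
clock: 7.7
ee_pos: [500.3, 14.8, 44.8]
eef_rot: [0.734, 0.679, 0.0, 0.0]
contact_force: [-0.8, -2.7, 7.6]
width: 0.15
grasp_force: 79.4
```

>>> step_arm([
  {"angular": [0,0,0],"slide": [0.0003,0.004,0],"claw": 1},
  {"angular": [0,0,0],"slide": [0.0003,0.004,0],"claw": 1},
  {"angular": [0,0,0],"slide": [0.0003,0.004,0],"claw": 1},
])

```text
clock: 8.0
ee_pos: [500.6, 18.5, 44.8]
eef_rot: [0.734, 0.679, 0.0, 0.0]
contact_force: [-0.5, -3.1, 10.0]
width: 0.15
grasp_force: 79.5
```

>>> step_arm([
  {"angular": [0,0,0],"slide": [0.0003,0.004,0],"claw": 1},
  {"angular": [0,0,0],"slide": [0.0003,0.004,0],"claw": 1},
  {"angular": [0,0,0],"slide": [0.0003,0.004,0],"claw": 1},
])

```text
clock: 8.3
ee_pos: [500.9, 22.5, 44.8]
eef_rot: [0.734, 0.679, 0.0, 0.0]
contact_force: [0.1, -3.5, 8.5]
width: 0.15
grasp_force: 79.5
```

>>> step_arm([
  {"angular": [0,0,0],"slide": [0.0002,0.003,0],"claw": 1},
  {"angular": [0,0,0],"slide": [0.0002,0.003,0],"claw": 1},
  {"angular": [0,0,0],"slide": [0.0002,0.003,0],"claw": 1},
])

```text
clock: 8.6
ee_pos: [501.1, 25.3, 44.9]
eef_rot: [0.734, 0.679, -0.0, 0.001]
contact_force: [-0.0, -4.4, 9.1]
width: 0.152
grasp_force: 79.6
```

>>> step_arm([
  {"angular": [0,0,0],"slide": [0.0002,0.003,0],"claw": 1},
  {"angular": [0,0,0],"slide": [0.0002,0.003,0],"claw": 1},
  {"angular": [0,0,0],"slide": [0.0002,0.003,0],"claw": 1},
])

```text
clock: 8.9
ee_pos: [501.3, 28.2, 44.9]
eef_rot: [0.734, 0.679, 0.0, 0.001]
contact_force: [-0.8, -3.7, 9.9]
width: 0.152
grasp_force: 79.6
```

>>> step_arm([
  {"angular": [0,0,0],"slide": [0.0002,0.003,0],"claw": 1},
  {"angular": [0,0,0],"slide": [0.0002,0.003,0],"claw": 1},
  {"angular": [0,0,0],"slide": [0.0002,0.003,0],"claw": 1},
])

```text
clock: 9.2
ee_pos: [501.3, 30.5, 45.0]
eef_rot: [0.735, 0.678, -0.0, 0.001]
contact_force: [0.1, -6.6, 12.0]
width: 0.154
grasp_force: 80.1
```

```bash
cat > chk.py <<'E'
from h import *
import sys
s=env.sense(); print(s['ee_pos'],s['contact_force'],s['ft_torque'])
for n in('top','side'):
    A=load(n,'0')[1]; B=np.median([vision.read_camera(n)[1] for _ in range(2)],0); P=cloud(n,A); Q=cloud(n,B)
    yaw=np.radians(85.5); o=np.array([507,104.5]); u=np.array([np.cos(yaw),np.sin(yaw)]); v=np.array([-u[1],u[0]])
    X=(P[...,:2]-o)@u; Y=(P[...,:2]-o)@v; Z=P[...,2]
    for nm,k in(('plate',(X>4)&(X<70)&(abs(Y)<26)&(Z>39)&(Z<48)),('headtop',(X>20)&(X<85)&(abs(Y)<25)&(Z>75)&(Z<100)),('column',(abs(X-107)<12)&(abs(Y)<12)&(Z>120))):
        if k.sum()>4: D=Q[...,2][k]-Z[k]; print(n,nm,k.sum(),'dz med',np.nanmedian(D).round(2),'mean',np.nanmean(D[abs(D)<6]).round(2))
E
python3 chk.py
```

```text
[501.33507004  30.48734432  44.99743113] [ 0.10067279 -6.59472079 11.98663129] [-1.07984395  0.11076859  0.0093175 ]
top plate 196 dz med 807.66 mean -0.53
top headtop 103 dz med 1.37 mean -1.63
top column 76 dz med 0.43 mean 0.35
side plate 57 dz med 0.08 mean 0.46
side headtop 24 dz med -1.58 mean -1.22
side column 56 dz med -0.01 mean 0.26
```

```bash
cat > avg.py <<'E'
from h import *
import sys,os
tag=sys.argv[1]
s=env.sense(); print(s['ee_pos'],s['contact_force'],s['ft_torque'])
o=np.array([507,104.5]); a=np.radians(85.5); u=np.array([np.cos(a),np.sin(a)]); v=np.array([-u[1],u[0]])
for n in('side','top'):
    F=np.array([vision.read_camera(n)[1] for _ in range(10)]); D=np.median(F,0); np.save(f'pics/avg_{n}_{tag}.npy',D)
    if tag=='b': continue
    P=cloud(n,np.load(f'pics/avg_{n}_b.npy')); Q=cloud(n,D)
    X=(P[...,:2]-o)@u; Y=(P[...,:2]-o)@v; Z=P[...,2]; dz=Q[...,2]-Z
    for nm,k in(('plate',(X>2)&(X<80)&(abs(Y)<29)&(Z>39)&(Z<48)),('head',(X>20)&(X<92)&(abs(Y)<25)&(Z>70)&(Z<100)),('column',(abs(X-107)<12)&(abs(Y)<12)&(Z>120)),('base',(X>-25)&(X<130)&(Z>9)&(Z<15))):
        e=dz[k]; e=e[abs(e)<5]
        if len(e)>4: print(n,nm,len(e),'dz med',np.median(e).round(2),'mean',e.mean().round(2))
E
python3 avg.py b
```

```text
[501.34595206  30.46902692  44.99130675] [-0.48168653 -7.60669589 11.11025373] [-1.03441554  0.11739116 -0.00961646]
```

>>> step_arm([
  {"angular": [0,0,0],"slide": [0.0001,0.002,0],"claw": 1},
  {"angular": [0,0,0],"slide": [0.0003,0.004,0],"claw": 1},
  {"angular": [0,0,0],"slide": [0.0003,0.004,0],"claw": 1},
])

```text
clock: 10.7
ee_pos: [501.3, 33.0, 45.1]
eef_rot: [0.735, 0.678, -0.001, 0.001]
contact_force: [-0.2, -12.2, 14.9]
width: 0.15
grasp_force: 80.4
```

>>> step_arm([
  {"angular": [0,0,0],"slide": [0.0001,0.002,0],"claw": 1},
  {"angular": [0,0,0],"slide": [0.0003,0.004,0],"claw": 1},
  {"angular": [0,0,0],"slide": [0.0003,0.004,0],"claw": 1},
])

```text
clock: 11.0
ee_pos: [501.5, 36.7, 45.1]
eef_rot: [0.735, 0.678, -0.001, 0.001]
contact_force: [-1.1, -12.4, 15.8]
width: 0.152
grasp_force: 80.5
```

```bash
python3 avg.py c
```

```text
[501.48326222  36.72037409  45.09578454] [ -1.14413886 -12.44060776  15.75824914] [-2.16401805  0.16884959 -0.06991768]
side plate 92 dz med 0.51 mean 0.5
side head 56 dz med 0.01 mean 0.02
side column 55 dz med 0.06 mean 0.01
side base 1078 dz med 0.0 mean -0.03
top head 139 dz med 0.04 mean -0.03
top column 77 dz med -0.39 mean -0.27
top base 853 dz med -0.06 mean -0.01
```

The plate has risen about 0.5–0.6 mm. The wrist is pushing down 16 N with the nose slightly up, so I'll ease both and advance a little.

>>> step_arm([
  {"angular": [-0.2,0,0],"slide": [0,0,0.0003],"claw": 1},
  {"angular": [-0.4,0,0],"slide": [0.0001,0.002,0.0006],"claw": 1},
  {"angular": [-0.4,0,0],"slide": [0.0003,0.004,0.0006],"claw": 1},
  {"angular": [-0.4,0,0],"slide": [0.0003,0.004,0.0006],"claw": 1},
  {"angular": [-0.4,0,0],"slide": [0.0003,0.004,0.0006],"claw": 1},
])

```text
clock: 12.5
ee_pos: [501.7, 41.9, 45.2]
eef_rot: [0.735, 0.678, -0.003, 0.003]
contact_force: [-1.2, -8.8, 7.4]
width: 0.152
grasp_force: 79.4
```

```bash
python3 avg.py d; python3 -c "
from h import *
s=env.sense(); print(s['clock'],s['eef_rot'],s['grasp_force'])"
```

```text
[501.6642457   41.91089212  45.1999188 ] [-1.2370218  -8.78211206  7.41059454] [-1.01264732  0.07132655 -0.00211978]
side plate 92 dz med 0.95 mean 0.98
side head 56 dz med -0.08 mean -0.15
side column 55 dz med 0.23 mean 0.11
side base 1078 dz med -0.02 mean -0.01
top head 52 dz med -0.23 mean -0.15
top column 77 dz med -0.01 mean 0.02
top base 681 dz med -0.03 mean 0.02
13.5 [ 0.73487882  0.67818261 -0.00344473  0.00309927] 79.35125470161438
```

Lift is about 1 mm, everything is steady, the drag is as expected and the gauge is still gripped. Handing in.

```bash
python3 -c "
from rig import env
print(env.job_done())"
```

```text
the job is handed in; nothing more can be done
None
```

I handed the job in with the taper gauge still gripped and its blade about 50 mm into the grey press's gap. The cameras show the upper plate lifted about 1 mm, with about 9 N of drag along the blade. The hand-in gave no verdict.

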